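# Find the full spray can by its weight

### The job

Two identical short green-capped spray cans stand on the bench in front of the robot; one is full, the other is empty, and only their weight tells them apart. Feel by lifting which is the full one and set it down gently, upright, inside the square plywood tray. Leave the empty can standing upright on the bench outside the tray, and do not disturb the taller pink-capped can.

Things in the scene. Friction and masses are not known exactly. Their poses are not given: they have to be found in the camera images.
- can_a_center (a point): one of two identical-looking short green-capped spray cans, free, upright, 48 mm wide (round) and 171 mm tall; the point is on its axis, 85.5 mm above its base; z points up to the cap. Grip it across by the cap, about 135 to 145 mm above its base. The full can weighs 0.38 to 0.46 kg, the empty one 0.08 to 0.12 kg; nothing else tells which is which. The cans change places from start to start
- can_b_center (a point): the other of the two identical-looking short green-capped spray cans, same sizes and point as can_a_center. (Any spray cans on the other bench, far to the left, are room fittings and not meant)
- tall_can_center (a point): taller pink-capped spray can, a bystander that stands in line with the green ones: 58 mm wide (round), 197 mm tall, 0.25 kg, loose; the point is on its axis, half-way up. It may stand in any of the three places
- tray: square open plywood tray, fixed to the bench, 150 x 150 mm outside, 40 mm high, walls 7 mm thick, floor 7 mm thick (inside 136 x 136 mm); origin at the centre of its underside, x and y along its sides

How it is judged:
By the outcome, as a careful person would: the job done as asked, in the order asked, and still so for the second after the job is handed in, with the robot touching nothing.
It also fails if it takes over 54 s, if anything falls off the work surface, if the arm or the gripper's body presses on something with over 40 N, if the wrist force passes 120 N, or if a joint passes its speed limit or range.

### The arm

A 6-joint arm with a two-finger parallel gripper is mounted at the origin on a cart in front of the work surface, level with it; the furniture and walls round the work are solid. World frame = base frame: x ahead of the robot, y to its left, z up, the work surface at z = 0. Lengths are in m, angles in rad, forces in N, time in s.
With the tool pointing down it reaches from about 0.275 to 1 m from the base axis. Payload 8.4 kg.
Tool frame: the origin (TCP) lies at the very end of the fingers, on their centre line; the grasp point (between the pads) lies 19 mm behind it (pinch_z is the distance from the TCP to the grasp point, in m); z points along the fingers, y is the line along which they close (so a half turn about z gives the same grasp; the last joint's range is limited). The gripper opens to 85 mm and grips with 20 to 120 N. Pads are 22 mm wide; open, the fingers measure 114 mm over their backs; the gripper's body (76 mm by 85 mm) begins 54 mm behind the grasp point. The pads swing forward as they close: fully open they stand 13 mm farther back than shut.
Start: joints at [-1.14, 0.353, 1.633, -0, 1.155, -0.002], TCP at [0.262, -0.567, 0.231] pointing down, gripper open.
Joint ranges: [-2.63, 2.63], [-0.92, 2.1], [0.06, 2.66], [-1.3, 4.44], [0, 2.69], [-3.02, 3.02]. Speed limits (rad/s): [2.22, 2.22, 2.79, 3.14, 3.14, 3.14].

### API

Orientations are given as a 3x3 rotation matrix whose columns are the frame's x, y, z axes.
In Python, from station import observe, camera, finish_job, pinch_z gives the robot as it stands.
- The arm moves only by the tool play_rows, never from a script. Its argument "motion" is a list of rows, each a list of 4 numbers: the shift along the tool's x, y, z in mm, then the turn about the tool's z in rad. A call has 1 to 10 rows; each row is the pose to reach, as a shift and turn from the pose commanded when the call began, along the tool's axes at that moment; what a row does not reach only later rows make up. A row lasts 1/8 s, in which the tool goes at most 62.5 mm and 10.7 degrees, less where a joint would pass 70% of its speed; a pose out of reach is approached as far as the arm can. A call with a gripper value outside its range is refused whole. "fingers" is the closure, from 0 (fully open) to 1 (shut), set as the call begins (left out, the last holds). The fingers move at their own pace and stop on an object; "grip_force" is the grip in N (left out, the last holds). Time passes only in rows, so rows that repeat a pose let the fingers close. It gives the time, the measured TCP pose, the force, the opening and the grip force at its end, in the units of the state.
- observe(): the state, without advancing time (a new reading comes with each control period).
- camera(name): name is "side" or "top" or "wrist"; returns a dict with "image" (420x560x3 uint8, red, green, blue), "fx", "fy", "cx", "cy" (pixels), "R" (3x3) and "t" (3): a world point X has camera coordinates R X + t; the wrist camera has in their place "mount" (4x4, takes a point from camera to tool coordinates, whose origin is the TCP and whose axes are the flange's). Camera axes: x right, y down, z forward; pixel columns grow to the right and rows downward; lengths in m; the calibration is good to about 2 mm. A picture is of the moment at which its call begins: read the wrist's pose just before it. There is no depth.
- finish_job(): hands the job in; it is judged then, once.
The state is a dict: "t": time; "q": joint angles; "qvel": joint speeds; "joint_efforts": joint torques, N m; "eef_pos": TCP position; "orientation": TCP orientation; "force": force on the tool from outside, world axes, zero at the start; "ft_torque": the same for the moment, N m; "opening": finger opening in m; "finger_force": force on a finger pad.
Only numpy, scipy, OpenCV 4.12 (cv2) and the standard library are available. Lean on these libraries where they do the work, as an engineer would, in place of code of your own. Each camera call takes 0.05 s, during which the arm holds its last target. There are 200 camera calls.

## Working session

There is one attempt and no reset: what is moved stays moved. The work goes in short steps, Python scripts to look and compute and a tool call to move; the robot and the scene stay as the last step left them, time stands still between calls to the robot, and variables do not carry over. Pictures are saved under pics/ and viewed, at most 10 in all, crops included, and the job is handed in when it is done.

Besides the shell and the picture viewer there is one more tool, called after "Emit:" as a command line: name --pt "numbers of a row" for each row, then --argument value for the rest. play_rows: Moves the arm, as the interface text tells. Its arguments: {"type":"object","properties":{"motion":{"type":"array"},"fingers":{"type":"number"},"grip_force":{"type":"number"}},"required":["motion"]}

```bash
mkdir -p pics; python3 - <<'E'
from station import observe,camera,pinch_z
import cv2,numpy as np
s=observe();print({k:np.round(v,3).tolist() for k,v in s.items()},pinch_z)
for n in("top","side"):
    c=camera(n);cv2.imwrite(f"pics/{n}0.png",c["image"][:,:,::-1]);print(n,c["fx"],c["cx"],c["cy"],np.round(c["R"],3).tolist(),np.round(c["t"],3))
E
```

```text
{'t': 0.0, 'q': [-1.14, 0.354, 1.634, -0.0, 1.155, -0.002], 'qvel': [0.0, -0.002, -0.001, 0.0, 0.001, -0.0], 'joint_efforts': [0.001, -60.524, -34.207, 0.0, 0.009, -0.0], 'eef_pos': [0.262, -0.567, 0.231], 'orientation': [[0.908, 0.419, -0.001], [0.419, -0.908, 0.001], [-0.0, -0.001, -1.0]], 'force': [-0.064, 0.184, 0.929], 'ft_torque': [-0.015, 0.029, 0.025], 'finger_force': 0.0, 'opening': 0.086} 0.0187
top 426.9745445912807 278.33565819565047 212.77642910285434 [[-0.02, -1.0, 0.013], [-0.994, 0.018, -0.106], [0.106, -0.015, -0.994]] [-0.019  0.508  0.998]
side 387.4228251542505 283.1531627597722 215.62179888932403 [[-0.853, -0.521, 0.026], [-0.192, 0.268, -0.944], [0.485, -0.81, -0.329]] [0.428 0.187 0.729]
```

View pics/top0.png

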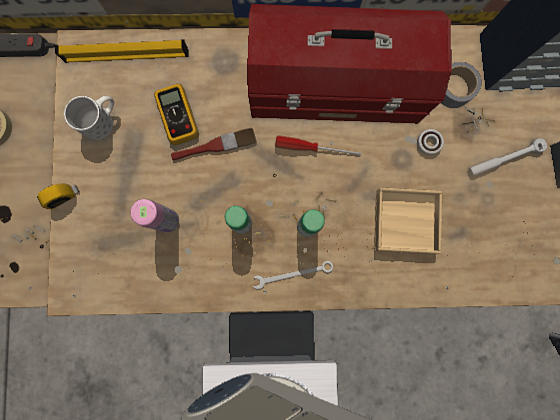

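View pics/side0.png

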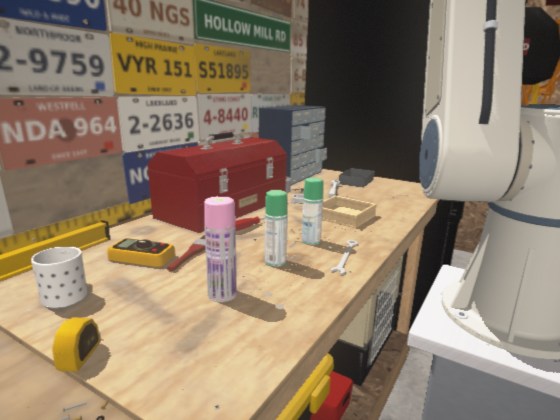

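The top view shows the pink cap at about (147,213), the green caps at (236,218) and (313,222), and the tray at about (408,222). I'll measure them next.

```bash
cat > h.py <<'E'
import numpy as np,cv2
def ray(c,u,v,z):
    R,t=np.array(c["R"]),np.array(c["t"]);o=-R.T@t
    d=R.T@np.array([(u-c["cx"])/c["fx"],(v-c["cy"])/c["fy"],1]);return o+d*(z-o[2])/d[2]
def proj(c,X):
    p=np.array(c["R"])@X+np.array(c["t"]);return c["fx"]*p[0]/p[2]+c["cx"],c["fy"]*p[1]/p[2]+c["cy"]
def blobs(im,lo,hi,amin=100):
    h=cv2.cvtColor(im,cv2.COLOR_RGB2HSV);m=cv2.inRange(h,lo,hi)
    n,l,s,ce=cv2.connectedComponentsWithStats(m);return [(s[i],ce[i],l==i) for i in range(1,n) if s[i][4]>amin]
def local(s,X):  # shift in tool axes, mm
    return np.round(np.array(s["orientation"]).T@(np.array(X)-s["eef_pos"])*1000,1)
E
python3 - <<'E'
from h import *
from station import camera,observe
c=camera("top");d=camera("side");im=c["image"]
for nm,lo,hi,z in(("green",(65,90,40),(90,255,255),.171),("pink",(140,50,80),(175,255,255),.197)):
    for s,ce,m in blobs(im,lo,hi):
        (u,v),r=cv2.minEnclosingCircle(np.argwhere(m)[:,::-1].astype(np.float32))
        X=ray(c,u,v,z);print(nm,s,(round(u),round(v)),r,X.round(3),"side px",np.round(proj(d,X)), "width",r*2*(1-z)/427)
print("tray corners")
for u,v in((377,189),(441,189),(440,254),(376,249)):print(ray(c,u,v,.04).round(3))
for s,ce,m in blobs(d["image"],(65,90,40),(90,255,255)):print("side",s,ce.round())
cv2.imwrite("pics/tray.png",cv2.resize(im[170:280,350:470],None,fx=5,fy=5,interpolation=cv2.INTER_CUBIC)[:,:,::-1])
E
```

```text
green [225 206  24  24 160] (236, 217) 12.229743003845215 [0.484 0.06  0.171] side px [278. 192.] width 0.04748691779947392
green [300 210  24  24 160] (312, 222) 12.500100135803223 [ 0.473 -0.096  0.171] side px [314. 180.] width 0.04853668858351696
pink [131 199  33  29 641] (147, 214) 16.919023513793945 [0.493 0.235 0.197] side px [223. 199.] width 0.06363454745469105
tray corners
[ 0.559 -0.266  0.04 ]
[ 0.556 -0.419  0.04 ]
[ 0.401 -0.408  0.04 ]
[ 0.416 -0.257  0.04 ]
side [197   1  92  36 833] [238.  16.]
side [233  27  36  18 179] [252.  39.]
side [304 180  18  20 316] [313. 190.]
side [266 193  20  23 405] [276. 204.]
```

View pics/tray.png

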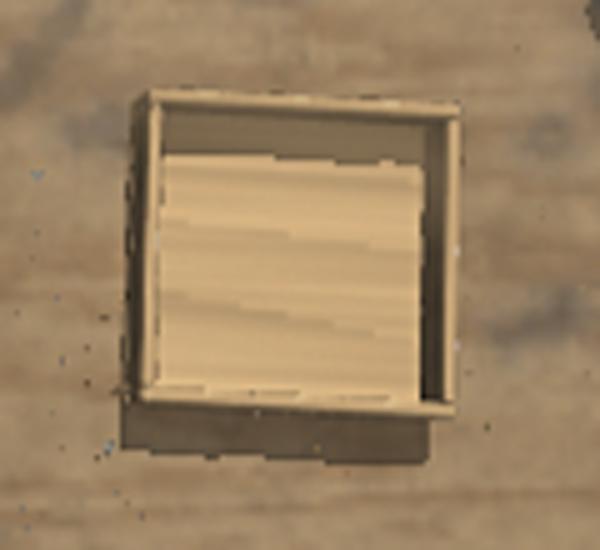

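The tray crop gives rim corners, in full-image pixels, at (380,188), (442,191), (441,252) and (378,250). The side view agrees with the can positions. Next I work out the approach to the nearer green can.

```bash
python3 - <<'E'
from h import *
from station import camera,observe
c=camera("top");s=observe()
P=[ray(c,u,v,.04) for u,v in((380,188),(442,191),(440.6,252.4),(378,249.6))]
print(np.round(P,3),np.mean(P,0).round(3))
print(local(s,(.473,-.096,.241)),local(s,(.484,.06,.241)))
E
```

```text
[[ 0.561 -0.273  0.04 ]
 [ 0.551 -0.421  0.04 ]
 [ 0.405 -0.409  0.04 ]
 [ 0.415 -0.262  0.04 ]] [ 0.483 -0.341  0.04 ]
[ 389.1 -339.3   -9.8] [ 464.5 -476.3   -9.8]
```

Emit:
play_rows --pt "43 -38 -2" --pt "86 -76 -4" --pt "130 -113 -6" --pt "173 -151 -8" --pt "216 -189 -10" --pt "260 -226 -10" --pt "303 -264 -10" --pt "346 -302 -10" --pt "389 -339 -10" --pt "389 -339 -10" --fingers 0 --grip_force 40

```text
invalid input at $.motion[0]: expected 4 numbers
```

```bash
python3 - <<'E'
from h import *
from station import camera,observe
s=observe();c=camera("wrist");cv2.imwrite("pics/w1.png",c["image"][:,:,::-1])
M=np.array(c["mount"]);R=np.array(s["orientation"])
Rc=R@M[:3,:3];o=R@M[:3,3]+s["eef_pos"];k={**c,"R":Rc.T,"t":-Rc.T@o}
print(s["t"],np.round(s["eef_pos"],4),np.round(s["q"],2),np.round(s["force"],2),o.round(3))
for b,ce,m in blobs(c["image"],(65,90,40),(90,255,255)):
    (u,v),r=cv2.minEnclosingCircle(np.argwhere(m)[:,::-1].astype(np.float32));print(b,u,v,r,ray(k,u,v,.171).round(4))
print(local(s,(.473,-.096,.121)))
E
```

```text
0.25 [ 0.262  -0.5672  0.2309] [-1.14  0.35  1.63 -0.    1.16 -0.  ] [-0.51  0.16 -0.91] [ 0.334 -0.534  0.373]
[ 389.1 -339.2  110.2]
```

View pics/w1.png

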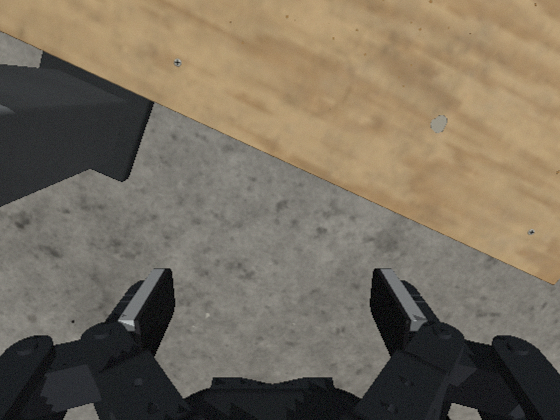

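The arm hasn't moved because my rows left out the turn value. The wrist view shows only the bench edge and the two pads. I'll resend with four numbers per row.

Emit:
play_rows --pt "43 -38 -2 0" --pt "86 -76 -4 0" --pt "130 -113 -6 0" --pt "173 -151 -8 0" --pt "216 -189 -10 0" --pt "260 -226 -10 0" --pt "303 -264 -10 0" --pt "346 -302 -10 0" --pt "389 -339 -10 0" --pt "389 -339 -10 0" --fingers 0 --grip_force 40

```text
t: 1.55
eef_pos: [0.4743, -0.0934, 0.2414]
orientation: [[0.906, 0.424, 0.001], [0.424, -0.906, 0.001], [0.001, -0.0, -1.0]]
force: [0.2, 0.4, -0.0]
opening: 0.0856
finger_force: 0.0
```

```bash
cat > w.py <<'E'
from h import *
from station import camera,observe
import sys
s=observe();c=camera("wrist");cv2.imwrite(sys.argv[1],c["image"][:,:,::-1])
M=np.array(c["mount"]);R=np.array(s["orientation"])
Rc=R@M[:3,:3];o=R@M[:3,3]+s["eef_pos"];k={**c,"R":Rc.T,"t":-Rc.T@o}
print(s["t"],np.round(s["eef_pos"],4),np.round(s["q"],2),np.round(s["force"],2),np.round(R,3).tolist())
for b,ce,m in blobs(c["image"],(65,90,40),(90,255,255)):
    (u,v),r=cv2.minEnclosingCircle(np.argwhere(m)[:,::-1].astype(np.float32));X=ray(k,u,v,.171);print(b,u,v,r,X.round(4),local(s,(X[0],X[1],.121)))
E
python3 w.py pics/w2.png
```

```text
1.55 [ 0.4743 -0.0934  0.2414] [-0.2   0.12  1.92  0.    1.11  0.93] [ 0.21  0.44 -0.03] [[0.906, 0.424, 0.001], [0.424, -0.906, 0.001], [0.001, -0.0, -1.0]]
[   8   56  113   80 3847] 64.35872650146484 93.45291137695312 57.09191131591797 [0.4927 0.0513 0.171 ] [  77.9 -123.2  120.5]
[ 246  168   67   81 2008] 278.5 208.1125030517578 40.2650032043457 [ 0.4818 -0.0942  0.171 ] [  6.3   4.  120.4]
```

View pics/w2.png

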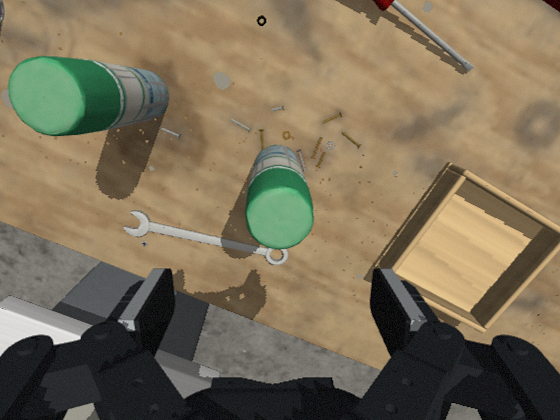

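The wrist view shows the near can's cap-top disc at about (280,216), between the pads. The other can's cap is at about (47,95). I'll descend 120 mm with a small centring shift.

Emit:
play_rows --pt "0 3 12 0" --pt "0 3 30 0" --pt "0 3 48 0" --pt "0 3 66 0" --pt "0 3 84 0" --pt "0 3 100 0" --pt "0 3 112 0" --pt "0 3 120 0" --pt "0 3 120 0"

```text
t: 2.72
eef_pos: [0.4741, -0.0992, 0.1209]
orientation: [[0.908, 0.419, -0.001], [0.419, -0.908, 0.0], [-0.001, -0.0, -1.0]]
force: [-0.3, 0.6, 0.4]
opening: 0.0853
finger_force: 0.0
```

Emit:
play_rows --pt "0 0 0 0" --pt "0 0 0 0" --pt "0 0 0 0" --pt "0 0 0 0" --pt "0 0 0 0" --pt "0 0 0 0" --pt "0 0 0 0" --pt "0 0 0 0" --fingers 1 --grip_force 40

```text
t: 3.72
eef_pos: [0.4749, -0.0992, 0.1221]
orientation: [[0.908, 0.419, 0.001], [0.419, -0.908, -0.0], [0.001, 0.001, -1.0]]
force: [0.2, 0.9, 6.3]
opening: 0.0472
finger_force: 41.0
```

Gripped: opening 47 mm, 41 N. Now lift 30 mm and read the weight.

Emit:
play_rows --pt "0 0 -4 0" --pt "0 0 -10 0" --pt "0 0 -18 0" --pt "0 0 -25 0" --pt "0 0 -30 0" --pt "0 0 -30 0" --pt "0 0 -30 0" --pt "0 0 -30 0" --pt "0 0 -30 0" --pt "0 0 -30 0"

```text
t: 4.97
eef_pos: [0.4743, -0.0992, 0.1512]
orientation: [[0.908, 0.419, -0.0], [0.419, -0.908, 0.0], [-0.0, -0.0, -1.0]]
force: [-0.4, -0.5, -4.3]
opening: 0.0473
finger_force: 42.1
```

```bash
python3 - <<'E'
from station import camera,observe
import numpy as np
F=[]
for i in range(6):
    F.append(observe()["force"]);camera("top")
print(np.round(F,2),np.mean(F,0),observe()["eef_pos"],observe()["opening"])
E
```

```text
[[-0.44 -0.52 -4.32]
 [ 0.06 -0.22 -3.66]
 [-1.03  0.41 -4.98]
 [ 0.1  -0.27 -4.84]
 [-0.06  0.15 -3.61]
 [ 0.17  0.45 -4.98]] [-2.00690378e-01  3.15278119e-04 -4.39816229e+00] [ 0.47435423 -0.09918528  0.15127228] 0.04697938726228559
```

The force is −4.4 N, about 0.45 kg, so this is the full can; the empty one would read about −1 N. I'll raise it above the rim and carry it to the tray centre at (0.483, −0.341).

Emit:
play_rows --pt "0 0 -12 0" --pt "0 0 -30 0" --pt "-5 11 -45 0" --pt "-17 41 -50 0" --pt "-32 77 -50 0" --pt "-48 115 -50 0" --pt "-64 153 -50 0" --pt "-79 189 -50 0" --pt "-89 213 -50 0" --pt "-93 224 -50 0"

```text
t: 6.52
eef_pos: [0.4837, -0.343, 0.2015]
orientation: [[0.908, 0.418, 0.0], [0.418, -0.908, -0.0], [0.0, 0.0, -1.0]]
force: [-0.4, 0.1, -4.5]
opening: 0.0472
finger_force: 42.5
```

Emit:
play_rows --pt "0 0 0 0" --pt "0 0 8 0" --pt "0 0 20 0" --pt "0 0 34 0" --pt "0 0 47 0" --pt "0 0 57 0" --pt "0 0 63 0" --pt "0 0 67 0" --pt "0 0 67 0" --pt "0 0 67 0"

```text
t: 7.78
eef_pos: [0.4841, -0.3418, 0.1347]
orientation: [[0.908, 0.419, 0.001], [0.419, -0.908, -0.0], [0.0, 0.001, -1.0]]
force: [-0.6, 0.8, -4.6]
opening: 0.0473
finger_force: 42.4
```

```bash
python3 - <<'E'
from h import *
from station import camera,observe
s=observe();print(s["eef_pos"],s["force"],s["opening"])
a=camera("top")["image"][150:300,330:490];b=camera("side")["image"][120:270,260:420]
cv2.imwrite("pics/p1.png",cv2.resize(np.hstack([a,b]),None,fx=2.4,fy=2.4)[:,:,::-1])
E
```

```text
[ 0.48407711 -0.34176924  0.13466151] [-0.61993078  0.79887795 -4.59790411] 0.04729775815368049
```

View pics/p1.png

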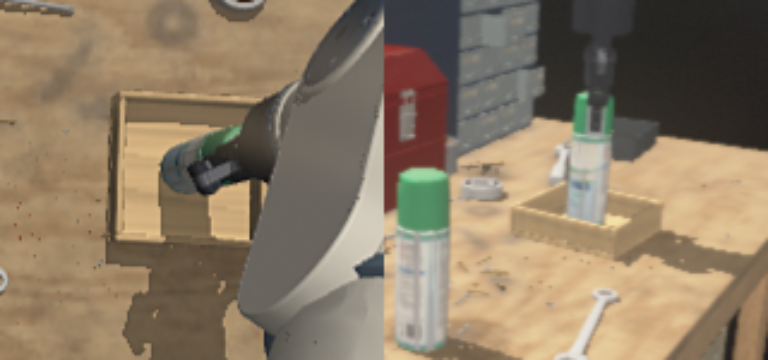

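The can hangs inside the tray, near its centre, perhaps leaning by a degree or two. I'll lower it slowly until it touches.

Emit:
play_rows --pt "0 0 1 0" --pt "0 0 2 0" --pt "0 0 3 0" --pt "0 0 4 0" --pt "0 0 5 0" --pt "0 0 5 0" --pt "0 0 5 0"

```text
t: 8.75
eef_pos: [0.4839, -0.3416, 0.1293]
orientation: [[0.908, 0.419, 0.0], [0.419, -0.908, -0.0], [0.0, 0.0, -1.0]]
force: [0.0, -0.1, -3.9]
opening: 0.047
finger_force: 42.5
```

Emit:
play_rows --pt "0 0 0.5 0" --pt "0 0 1 0" --pt "0 0 1.5 0" --pt "0 0 1.5 0" --pt "0 0 1.5 0"

```text
t: 9.38
eef_pos: [0.4843, -0.3416, 0.1292]
orientation: [[0.908, 0.419, 0.001], [0.419, -0.908, -0.0], [0.001, 0.001, -1.0]]
force: [-3.2, 3.0, 10.3]
opening: 0.0469
finger_force: 44.2
```

The can is on the tray floor: the force rose to +10 N. Back off 1 mm, open, and retreat straight up.

Emit:
play_rows --pt "0 0 -0.5 0" --pt "0 0 -1 0" --pt "0 0 -1 0"

```text
t: 9.75
eef_pos: [0.4841, -0.3416, 0.1292]
orientation: [[0.908, 0.419, 0.0], [0.419, -0.908, -0.0], [0.0, 0.0, -1.0]]
force: [-1.3, 3.1, 7.0]
opening: 0.0468
finger_force: 43.6
```

Emit:
play_rows --pt "0 0 0 0" --pt "0 0 0 0" --pt "0 0 0 0" --pt "0 0 0 0" --pt "0 0 0 0" --pt "0 0 0 0" --pt "0 0 0 0" --pt "0 0 0 0" --fingers 0

```text
t: 10.75
eef_pos: [0.4838, -0.3415, 0.1288]
orientation: [[0.908, 0.419, -0.0], [0.419, -0.908, 0.0], [-0.0, -0.0, -1.0]]
force: [-0.7, -0.6, 0.2]
opening: 0.0856
finger_force: 0.0
```

Emit:
play_rows --pt "0 0 -5 0" --pt "0 0 -20 0" --pt "0 0 -40 0" --pt "0 0 -65 0" --pt "0 0 -90 0" --pt "0 0 -120 0" --pt "-45 20 -140 0" --pt "-90 40 -140 0" --pt "-130 60 -140 0" --pt "-130 60 -140 0"

```text
t: 12.0
eef_pos: [0.3893, -0.4526, 0.2701]
orientation: [[0.909, 0.416, 0.001], [0.416, -0.909, -0.002], [-0.0, 0.002, -1.0]]
force: [0.2, -0.5, -1.0]
opening: 0.0853
finger_force: 0.0
```

```bash
python3 - <<'E'
from h import *
from station import camera,observe
s=observe();print(s["t"],s["eef_pos"],s["force"],s["opening"])
t=camera("top");a=t["image"][130:290,110:490];b=camera("side")["image"][120:320,190:430]
cv2.imwrite("pics/p2.png",np.vstack([cv2.resize(a,(594,250)),cv2.resize(b,(594,340))[:,:]])[:,:,::-1])
for q,ce,m in blobs(t["image"],(65,90,40),(90,255,255)):
    (u,v),r=cv2.minEnclosingCircle(np.argwhere(m)[:,::-1].astype(np.float32));print(u,v,r,ray(t,u,v,.171).round(3),ray(t,u,v,.178).round(3))
E
```

```text
12.0 [ 0.38933431 -0.45264303  0.27006432] [ 0.247817   -0.46495862 -0.99856225] 0.08531933927065578
236.4193572998047 217.40322875976562 12.229743003845215 [0.484 0.06  0.171] [0.484 0.059 0.178]
426.40740966796875 216.0 13.739046096801758 [ 0.48  -0.333  0.171] [ 0.479 -0.33   0.178]
```

View pics/p2.png

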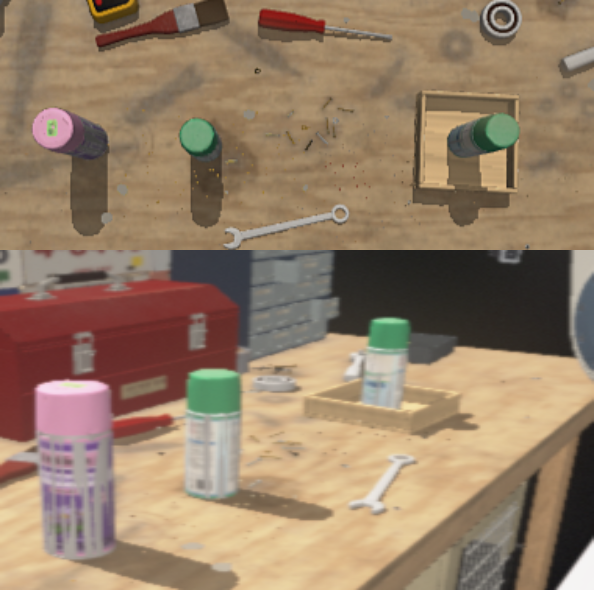

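The full can stands upright in the tray, with its cap top at about (426,216) in the top view. The empty green can is still at (236,217) and the pink can hasn't moved. The arm is clear, so I'm handing in.

```bash
python3 -c "
from station import finish_job
print(finish_job())"
```

```text
the job is handed in; nothing more can be done
None
```

The full can (about 0.45 kg when lifted) stands upright in the tray; I left the other green can and the pink can untouched, still standing on the bench, and handed the job in with about 12 s on the clock.

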